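# Take colour readings from the sample drawer

### The job

Pull the sample drawer of the white desk unit all the way out to its stop and leave it out. Then pick up the colour meter, set its foot gently down upright on the middle of the red tile for about a second and then likewise on the blue tile, keeping it off the yellow one, and finally stand the meter upright in the middle of its round parking pad. Leave the other things on the desk where they are.

Things in the scene. Friction and masses are not known exactly. Their poses are not given: they have to be found in the camera images.
- unit: White desktop drawer unit with plywood edges, 260 deep x 270 wide x 88 mm high, fixed, front towards the robot, turned up to 0.12 rad. Origin: centre of its underside; x points to its back, y to the robot's left. The drawer's front face is at x = -130 mm when shut. A box file and a green folder lie on its top from x = 0 to +120 mm, up to 143 mm above the desk; the front of the top is clear.
- drawer (a joint): How far the unit's one drawer is pulled out towards the robot (the unit's -x), in m: 0 shut, 0.14 at its stop. Starts shut or up to 15 mm open. It runs stiffly (about 3 N) and stays where it is left. Its front panel is 15 mm thick and its top edge is 74 mm above the desk.
- front_row (a point): In the drawer: centre, on the inner floor 18 mm above the desk, of the front row of three compartments side by side, which hold the tiles; each is 103 mm (along travel) x 72 mm; walls 6 mm thick, up to 62 mm above the desk. 73 mm behind the drawer's front face; wholly clear of the unit when the drawer is at its stop. Moves with the drawer; axes as the unit's. The rear row is empty.
- handle (a point): Centre of the drawer's dark steel bow handle: a horizontal bar 10 mm thick and 130 mm long (along the unit's y), 65 mm above the desk, its centre line 55 mm in front of the drawer's front face, joined to it at both ends. The gap of 50 mm between bar and panel is open from above. Moves with the drawer; its axes are the unit's.
- tile_red: Red plastic colour-sample tile, 80 x 64 x 8 mm (x, y, z), loose and flat in one of the drawer's three front compartments (which one varies), 12 mm play along the travel and 4 mm sideways each way; it travels with the drawer. Origin: centre of its underside, 18 mm above the desk; its top is 8 mm higher. Its x axis lies along the drawer's travel. Hidden in the unit until the drawer is pulled.
- tile_blue: Blue plastic colour-sample tile, 80 x 64 x 8 mm (x, y, z), loose and flat in one of the drawer's three front compartments (which one varies), 12 mm play along the travel and 4 mm sideways each way; it travels with the drawer. Origin: centre of its underside, 18 mm above the desk; its top is 8 mm higher. Its x axis lies along the drawer's travel. Hidden in the unit until the drawer is pulled.
- tile_yellow: Yellow plastic colour-sample tile, 80 x 64 x 8 mm (x, y, z), loose and flat in one of the drawer's three front compartments (which one varies), 12 mm play along the travel and 4 mm sideways each way; it travels with the drawer. Origin: centre of its underside, 18 mm above the desk; its top is 8 mm higher. Its x axis lies along the drawer's travel. Hidden in the unit until the drawer is pulled.
- meter: Colour meter standing upright and loose on the desk: a white cylinder 40 mm in diameter with an orange cap of the same width on top and a black measuring foot (50 mm in diameter, 16 mm high) below; 120 mm tall, about 0.25 kg, stiff all over. Origin: centre of the underside of the foot; z up along the meter to the cap. Meant to be held near the top.
- pad: The meter's parking pad: flat black rubber disc 90 mm in diameter and 6 mm thick with a white centre, fixed on the desk. Origin: centre of its underside; the meter stands on its top, 6 mm higher. Meter and pad stand one to the left and one to the right of the drawer unit; which is where varies.
- mug: Blue mug, 80 mm in diameter, 90 mm high; origin: centre of its underside. Bystander.
- stapler: Red and black stapler, 130 x 36 x 52 mm; origin: centre of its underside. Bystander.
- calculator: Grey calculator, 140 x 80 x 16 mm; origin: centre of its underside. Bystander.
- pen_cup: Dark pen cup, 76 mm in diameter, with pens up to 165 mm high; origin: centre of its underside. Bystander.
- tape: Tape dispenser, 150 x 50 x 77 mm; origin: centre of its underside. Bystander.
- jar: Jar, 70 mm in diameter, 80 mm high; origin: centre of its underside. Bystander.
Things that resemble listed ones, but are neither listed nor needed, are in the scene too. What is meant by the meter is not green, and is the larger of those in its own colour.

How it is judged:
By the outcome, as a careful person would: the job done as asked, in the order asked, and still so for the second after the job is handed in, with the robot touching nothing.
It also fails if it takes over 72 s, if anything falls off the work surface, if the arm or the gripper's body presses on something with over 40 N, if the wrist force passes 120 N, or if a joint passes its speed limit or range.

### The arm

A 7-joint arm with a two-finger parallel gripper is mounted at the origin on the work surface. World frame = base frame: x ahead of the robot, y to its left, z up, the work surface at z = 0. Lengths are in m, angles in degrees, forces in N, time in s.
With the tool pointing down it reaches from about 0.425 to 0.95 m from the base axis. Payload 4.7 kg.
Tool frame: the origin (TCP) lies midway between the tips of the shut fingers; the grasp point (between the pads) lies 19 mm behind it; y points along the fingers, z is the direction in which the jaws open and shut, and the axes are right-handed (so a half turn about y gives the same grasp; the last joint's range is limited). The gripper opens to 85 mm and grips with 20 to 120 N. Pads are 22 mm wide; open, the fingers measure 114 mm over their backs; the gripper's body (76 mm by 85 mm) begins 54 mm behind the grasp point. The pads swing forward as they close: fully open they stand 13 mm farther back than shut.
Start: joints at [-74.937, 26.849, -2.785, 87.806, 1.381, 65.374, -4.715], TCP at [0.194, 0.646, 0.231] pointing down, gripper open.
Joint ranges: [-148.3, 148.3], [-19.14, 114.17], [-79.39, 73.82], [5.75, 140.21], [-59.74, 239.74], [12.07, 113.84], [-152.46, 152.46]. Speed limits (degrees/s): [147.25, 147.25, 180, 180, 180, 180, 180].

### API

Orientations are given as a 3x3 rotation matrix whose columns are the frame's x, y, z axes.
In Python, from rig import robot, kinematics, cams, sign_off, models gives the robot as it stands. Calls block until the motion is done:
- robot.move_ptp(position, orientation): joint-space move of the TCP to a pose.
- robot.line_to(position, frame=None, velocity=0.15, until_force=None): straight line of the TCP; frame=None keeps the orientation; velocity is the mean speed in m/s. With until_force (N) it stops when the force on the tool has changed by that much, and returns True; else False.
- robot.goto_joints(angles): joint-space move.
- robot.gripper_to(opening): finger opening in m; the grip force is fixed at half the most; returns when the fingers have stopped.
- robot.pause(seconds).
- kinematics.ik(position, orientation): joint angles nearest the present ones, or None.
- robot.get_state(): the state.
- cams.get_image(name): name is "side" or "top"; returns (picture, depth): 400x640x3 uint8, blue, green, red; 400x640 float32, m along the optical axis (not along the pixel's ray), 0 where there is no reading.
- cams.camera_params(name): a dict with "mtx" (3x3 intrinsics, pixels), "distortion" ([k1, k2, p1, p2, k3] as OpenCV has them; the pictures are not rectified), "xyz" and "orientation" of the camera in the world. Camera axes: x right, y down, z forward; pixel columns grow to the right and rows downward; lengths in m; the calibration is good to about 2 mm. A picture is of the moment at which its call begins. camera_params takes no time and is no camera call.
A pose or a line that the arm cannot do raises robot.MotionError and nothing moves.
- sign_off(): hands the job in, once; it reports no verdict.
Trained networks look in the newest picture that a camera, given by its name, has taken for a name from the list of things; names that differ only in an ending like _2 or _b are one class to them, and where a whole thing is asked for, a point or a joint stands for the part that bears it (a point fixed in the world has none). Each returns a list of dicts, best first, with "conf" (0 to 1); they miss things now and then, are a little off and sometimes report something else, mostly with a low value. They report only what shows in the picture. A call takes as long as a camera call. They do not tell look-alikes from the thing itself.
- models.recognise(name, camera): "uv" ([column, row] in pixels, amid what is visible of it).
- models.spot_point(name, camera): "uv" ([column, row] in pixels: a listed point, or the origin of a listed thing).
The state is a dict: "time": time; "q": joint angles; "joint_velocities": joint speeds; "joint_efforts": joint torques, N m; "eef_pos": TCP position; "eef_rot": TCP orientation; "wrist_force": force on the tool from outside, world axes, zero at the start; "ft_torque": the same for the moment, N m; "finger_gap": finger opening in m.
Only numpy, scipy, OpenCV 4.12 (cv2) and the standard library are available. Lean on these libraries where they do the work, as an engineer would, in place of code of your own. Each camera call takes 0.05 s, during which the arm holds its last target. There are 200 camera calls.

## Working session

There is one attempt and no reset: what is moved stays moved. The work goes in short steps, each a Python script; the robot and the scene stay as the last script left them, time stands still between calls to the robot, and variables do not carry over. Pictures are saved under pics/ and viewed, about 8 in all and at most 12, crops included, and the job is handed in when it is done.

```bash
ls; mkdir -p pics; cat > h.py <<'E'
import numpy as np, cv2
from rig import robot, kinematics, cams, sign_off, models
def ray(cam,uv):
    p=cams.camera_params(cam); K=np.array(p["mtx"]); d=np.array(p["distortion"])
    n=cv2.undistortPoints(np.array([[uv]],float),K,d)[0,0]
    return np.array(p["xyz"]), np.array(p["orientation"])@np.array([n[0],n[1],1.])
def at_z(cam,uv,z):
    o,r=ray(cam,uv); return o+r*(z-o[2])/r[2]
def at_d(cam,uv,d):
    o,r=ray(cam,uv); return o+r*d
def proj(cam,P):
    p=cams.camera_params(cam); R=np.array(p["orientation"]); 
    c=(np.atleast_2d(P)-np.array(p["xyz"]))@R
    return cv2.projectPoints(c,np.zeros(3),np.zeros(3),np.array(p["mtx"]),np.array(p["distortion"]))[0][:,0]
def cloud(cam,depth):
    p=cams.camera_params(cam); h,w=depth.shape
    vv,uu=np.mgrid[:h,:w]
    n=cv2.undistortPoints(np.stack([uu,vv],-1).reshape(-1,1,2).astype(float),np.array(p["mtx"]),np.array(p["distortion"]))[:,0]
    P=np.c_[n,np.ones(len(n))]*depth.reshape(-1,1)
    return (P@np.array(p["orientation"]).T+np.array(p["xyz"])).reshape(h,w,3)
E
python3 - <<'E'
from h import *
np.set_printoptions(precision=3,suppress=True)
for c in("top","side"):
    im,d=cams.get_image(c); cv2.imwrite(f"pics/{c}0.png",im); np.save(f"{c}0.npy",d)
    p=cams.camera_params(c); print(c,p["xyz"],np.array(p["orientation"]).tolist())
    for n in("unit","handle","meter","pad","mug","stapler","pen_cup","tape","jar","calculator"):
        f=models.spot_point if n=="handle" else models.recognise
        z={"handle":.065,"unit":.088,"meter":.12,"pad":.006}.get(n,.05)
        for r in f(n,c)[:4]: print(n,np.round(r["uv"],1),round(r["conf"],2),at_z(c,r["uv"],z))
s=robot.get_state(); print(s["time"],s["eef_rot"])
E
```

```text
pics
top [ 0.405 -0.008  1.833] [[-0.029729392717007704, -0.994633276363319, 0.09909999374090385], [-0.9993780895947806, 0.03145849575248232, 0.015931010102227094], [-0.018963049505924503, -0.0985647431679315, -0.9949499455538832]]
unit [341.1 152.6] 0.88 [ 0.787 -0.061  0.088]
handle [342.8 200.9] 0.85 [ 0.609 -0.062  0.065]
meter [413.9 238.2] 0.64 [ 0.461 -0.309  0.12 ]
meter [435.1 218.3] 0.63 [ 0.53  -0.387  0.12 ]
pad [239.5 251.3] 0.87 [0.435 0.336 0.006]
mug [212.4 188.8] 0.81 [0.673 0.428 0.05 ]
stapler [283.9 267.3] 0.82 [0.37  0.164 0.05 ]
pen_cup [430.1 179.5] 0.61 [ 0.681 -0.392  0.05 ]
tape [472.3 222.3] 0.55 [ 0.516 -0.539  0.05 ]
jar [172.1 234.9] 0.85 [0.503 0.58  0.05 ]
calculator [378.4 265.6] 0.66 [ 0.367 -0.186  0.05 ]
side [ 0.205 -0.781  0.926] [[0.9130570642900538, -0.272558621927203, 0.30337863300366585], [-0.407580076452527, -0.6359630163186055, 0.6553087235447833], [0.01432754790538605, -0.7219853457571594, -0.6917599886397983]]
unit [397.2 205.5] 0.76 [ 0.776 -0.108  0.088]
handle [338.1 217.9] 0.7 [ 0.6   -0.065  0.065]
meter [316.7 334.5] 0.86 [ 0.38  -0.405  0.12 ]
meter [340.4 306.7] 0.66 [ 0.457 -0.364  0.12 ]
meter [374.9 320.4] 0.64 [ 0.512 -0.427  0.12 ]
pad [357.9 220.1] 0.65 [ 0.681 -0.049  0.006]
mug [305.6 131.8] 0.84 [0.693 0.408 0.05 ]
stapler [241.  201.3] 0.59 [0.357 0.133 0.05 ]
pen_cup [423.6 296. ] 0.72 [ 0.688 -0.387  0.05 ]
jar [244.1 125.8] 0.83 [0.486 0.541 0.05 ]
jar [302.7 133.6] 0.59 [0.678 0.402 0.05 ]
calculator [275.3 290.1] 0.96 [ 0.347 -0.218  0.05 ]
1.1 [[ 0.958  0.     0.288]
 [-0.288  0.     0.958]
 [-0.    -1.     0.   ]]
```

```bash
python3 - <<'E'
import cv2,numpy as np
t=cv2.imread("pics/top0.png");s=cv2.imread("pics/side0.png")
cv2.imwrite("pics/a.png",cv2.resize(t[100:300,140:500],None,fx=2.2,fy=2.2,interpolation=cv2.INTER_CUBIC))
cv2.imwrite("pics/b.png",cv2.resize(s[90:370,200:520],None,fx=2.1,fy=2.1,interpolation=cv2.INTER_CUBIC))
E
```

```text
(no output)
```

View pics/a.png

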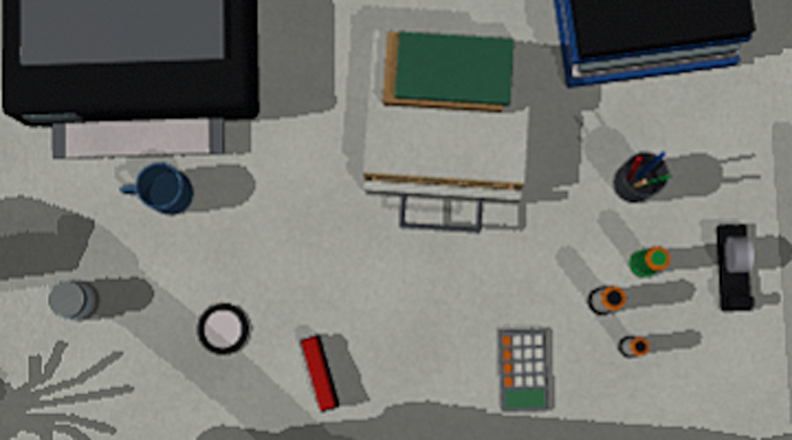

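View pics/b.png

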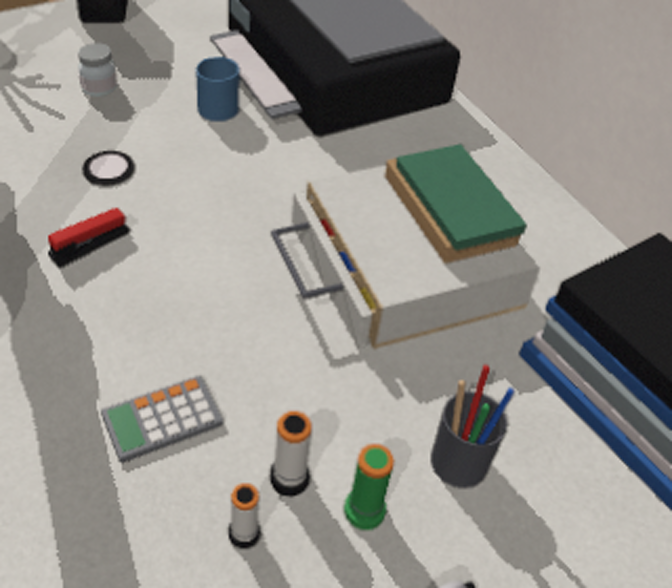

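Top view, candidates for the meter: the large white one at (417,236), the small white one at (430,257) and the green one at (435,218). The side view shows them at (338,305), (316,334) and (375,320). By the description the meter is the large white one, and the side crop confirms this. The pad is at top (241,249). The drawer is slightly open, with the handle at about (343,201). Next I'll measure these by depth.

```bash
python3 - <<'E'
from h import *
np.set_printoptions(precision=4,suppress=True)
def comps(m):
    n,l,s,c=cv2.connectedComponentsWithStats(m.astype(np.uint8)); return [(l==i) for i in range(1,n) if s[i,4]>8]
for c in("top","side"):
    d=np.load(f"{c}0.npy"); im=cv2.imread(f"pics/{c}0.png"); P=cloud(c,d); X,Y,Z=P[...,0],P[...,1],P[...,2]
    ok=d>0
    print(c,"desk z",np.median(Z[ok&(abs(X-.45)<.05)&(abs(Y)<.08)]))
    u=ok&(X>.6)&(X<.98)&(Y>-.28)&(Y<.14)
    m=u&(Z>.08)
    r=cv2.minAreaRect(P[m][:,:2].astype(np.float32)); print("unit rect",r)
    # front edge fit
    t=u&(abs(Z-.088)<.006)
    ys=np.arange(-.17,.06,.01); xs=[X[t&(abs(Y-y)<.005)].min() if (t&(abs(Y-y)<.005)).any() else np.nan for y in ys]
    print("front",np.polyfit(ys[np.isfinite(xs)],np.array(xs)[np.isfinite(xs)],1),np.array(xs))
    h=ok&(abs(Z-.065)<.012)&(X>.54)&(X<.66)&(Y>-.2)&(Y<.08)
    print("handle pts",h.sum()); hp=P[h]
    b=hp[hp[:,0]<np.median(hp[:,0])]
    print(np.percentile(hp[:,0],[0,10,25,50,75,100]),hp[:,1].min(),hp[:,1].max())
    for k in comps(ok&(Z>.06)&(X>.33)&(X<.62)&(Y>-.47)&(Y<-.2)):
        q=P[k]; zt=np.percentile(q[:,2],90); top=q[q[:,2]>zt-.012]
        print("cyl",zt,cv2.minEnclosingCircle(top[:,:2].astype(np.float32)),len(top),top.mean(0))
    for k in comps(ok&(abs(Z-.006)<.02)&(im.max(-1)<70)&(X>.38)&(X<.5)&(Y>.27)&(Y<.42)):
        e=cv2.fitEllipse(np.argwhere(k)[:,::-1].astype(np.float32)); print("pad",at_z(c,e[0],.006),k.sum(),e)
        pts=np.array([at_z(c,p[::-1],.006) for p in np.argwhere(k)])[:,:2]; print(cv2.minEnclosingCircle(pts.astype(np.float32)))
E
```

```text
top desk z 0.00021458542712382567
unit rect ((0.7861782312393188, -0.10786254703998566), (0.34592917561531067, 0.3860301971435547), 6.670464038848877)
front [0.0622 0.6679] [0.6513 0.6697 0.6699 0.6525 0.6527 0.6497 0.6612 0.6569 0.6753 0.6541
 0.6622 0.6616 0.681  0.6808 0.6813 0.6817 0.6719 0.6013 0.6501 0.6652
 0.6618 0.6922 0.6915]
handle pts 269
[0.5916 0.5967 0.6021 0.6324 0.6527 0.6599] -0.18696943780378486 0.01905178953676489
cyl 0.12451527706554506 ((0.5326631665229797, -0.4002010226249695), 0.021398184821009636) 106 [ 0.5334 -0.4     0.1202]
cyl 0.12489553920761617 ((0.47043904662132263, -0.32386302947998047), 0.019928203895688057) 96 [ 0.4699 -0.3234  0.1207]
cyl 0.09628344407258557 ((0.3892367482185364, -0.36808955669403076), 0.016740374267101288) 59 [ 0.3907 -0.3679  0.0923]
pad [0.4435 0.3304 0.006 ] 180 ((241.04757690429688, 249.0882110595703), (20.65726661682129, 20.96110725402832), 39.15013885498047)
((0.44343239068984985, 0.3302086591720581), 0.04439204931259155)
side desk z -0.0013997716204480204
unit rect ((0.8052592873573303, -0.07119989395141602), (0.27656477689
[... 196 characters left out ...]
3 0.6892 0.6894
 0.6922 0.694  0.694 ]
handle pts 429
[0.5923 0.6009 0.6083 0.6475 0.6543 0.6599] -0.19238978905557147 0.015068985912278121
cyl 0.12089864445630344 ((0.47398442029953003, -0.32842397689819336), 0.01957901380956173) 209 [ 0.4725 -0.3309  0.1183]
cyl 0.12095503203916486 ((0.5353206396102905, -0.40201446413993835), 0.02095089480280876) 235 [ 0.5339 -0.4041  0.119 ]
cyl 0.09346471784982224 ((0.39409056305885315, -0.37073174118995667), 0.016335906460881233) 152 [ 0.3934 -0.3737  0.091 ]
pad [0.4446 0.3256 0.006 ] 124 ((251.1972198486328, 169.28781127929688), (14.4341459274292, 22.165063858032227), 83.87667846679688)
((0.4445154070854187, 0.32448458671569824), 0.045247599482536316)
```

```bash
python3 - <<'E'
from h import *
np.set_printoptions(precision=4,suppress=True)
a=-.1; ux=np.array([np.cos(a),np.sin(a)]); uy=np.array([-ux[1],ux[0]])
for c in("top","side"):
    im=cv2.imread(f"pics/{c}0.png").max(-1); 
    # rectify handle plane z=.065 : unit-aligned patch about (0.60,-0.063)
    s=np.arange(-.06,.061,.001); t=np.arange(-.1,.101,.002)
    S,T=np.meshgrid(s,t,indexing="ij")
    XY=np.array([.60,-.063])+S[...,None]*ux+T[...,None]*uy
    uv=proj(c,np.concatenate([XY,np.full(S.shape+(1,),.065)],-1).reshape(-1,3)).reshape(S.shape+(2,)).astype(np.float32)
    W=cv2.remap(im,uv[...,0],uv[...,1],cv2.INTER_LINEAR)
    # bar: darkest s per t-column
    for lo in (-50,-30,-10,10,30):
        k=(t*1000>=lo)&(t*1000<lo+20); pr=W[:,k].astype(float).mean(1); dk=np.maximum(pr.max()-40-pr,0); b=s<.02
        print(c,lo,"bar s",s[b][pr[b].argmin()],pr.min(), pr[::8].round())
    row=W[(s>.005)&(s<.03)].astype(float).mean(0); print(row.round()[::2])
E
```

```text
top -50 bar s 0.0010000000000000564 53.6 [161. 159. 160. 159. 160. 160. 162. 101.  59. 114. 142. 140. 141. 140.
  66. 158.]
top -30 bar s 0.0020000000000000573 52.8 [158. 158. 159. 158. 157. 159. 158. 113.  61. 117. 162. 149. 145. 153.
  65. 152.]
top -10 bar s 0.0010000000000000564 53.5 [157. 157. 158. 155. 155. 156. 159.  98.  65. 110. 120. 103. 106. 125.
  72. 156.]
top 10 bar s 5.551115123125783e-17 52.7 [156. 156. 156. 155. 154. 157. 158. 103.  72. 161. 158. 137. 138. 154.
  70. 161.]
top 30 bar s 0.0020000000000000573 49.2 [160. 160. 156. 157. 156. 157. 159. 108.  81. 164. 161. 137. 146. 165.
  67. 152.]
[140. 133. 137. 142. 136. 137. 138. 138. 138. 143. 141.  87.  54.  90.
 136. 141. 132. 132. 133. 136. 135. 132. 133. 132. 112.  91.  91. 110.
 148. 150. 149. 147. 148. 151. 150. 149. 152. 155. 153. 146. 147. 152.
 157. 134.  49.  68. 121. 161. 158. 156. 153.]
side -50 bar s 5.551115123125783e-17 91.7 [195. 195. 194. 196. 195. 195. 193. 155.  97. 160. 163. 173. 121. 119.
 118. 140.]
side -30 bar s 0.0010000000000000564 93.2 [197. 196. 194. 196. 196. 195. 195. 165.  98. 181. 179. 197. 132. 126.
 128. 144.]
side -10 bar s 0.0010000000000000564 93.2 [198. 198. 197. 197. 197. 196. 196. 161.  99. 182. 182. 198. 135. 122.
 128. 146.]
side 10 bar s 0.0010000000000000564 93.2 [199. 198. 196. 197. 197. 196. 198. 162. 102. 179. 182. 197. 138. 121.
 128. 146.]
side 30 bar s 5.551115123125783e-17 93.8 [198. 198. 197. 196. 198. 196. 197. 162. 105. 180. 181. 193. 137. 127.
 123. 150.]
[198. 198. 198. 198. 197. 197. 189. 181. 183. 180. 120.  69.  78. 112.
 167. 176. 174. 172. 173. 175. 174. 173. 173. 177. 173. 176. 174. 176.
 173. 177. 173. 173. 175. 173. 177. 173. 175. 169. 171. 177. 182. 183.
 151.  95.  72. 100. 166. 192. 195. 195. 196.]
```

```bash
cat >> h.py <<'E'
a=-.1; ux=np.array([np.cos(a),np.sin(a),0]); uy=np.array([-ux[1],ux[0],0])
def down(zdir):
    y=np.array([0,0,-1.]); z=np.array(zdir,float); z/=np.linalg.norm(z)
    return np.c_[np.cross(y,z),y,z]
E
python3 - <<'E'
from h import *
np.set_printoptions(precision=4,suppress=True)
B=np.array([.602,-.0516,.046])
s=robot.get_state(); p=np.array(s["eef_pos"])
for sg in (1,-1):
    q=kinematics.ik(B+[0,0,.2],down(sg*ux)); print(sg,q)
    if q is not None and (sg==1): q1=q
    q2=q
sg=1 if abs(np.array(q1)[6]-s["q"][6])<=abs(np.array(q2)[6]-s["q"][6]) else -1
R=down(sg*ux); print("sg",sg)
robot.line_to(p+[0,0,.06])
robot.move_ptp(B+[0,0,.16],R)
robot.gripper_to(.05)
st=robot.get_state(); print(st["time"],st["eef_pos"],st["finger_gap"])
print("contact",robot.line_to(B,velocity=.12,until_force=8))
robot.gripper_to(0.)
st=robot.get_state(); print(st["time"],st["eef_pos"],st["finger_gap"],st["wrist_force"])
print(robot.line_to(B-.165*ux,velocity=.06,until_force=18))
st=robot.get_state(); print(st["time"],st["eef_pos"],st["finger_gap"],st["wrist_force"],np.dot(B-st["eef_pos"],ux))
E
```

```text
1 [-28.3644  22.4857  39.3937  98.6821 -15.6096  64.4277   9.9734]
-1 [ 45.9707  34.8808 -67.3193  94.4291  33.3787  73.5486 146.668 ]
sg 1
4.95 [ 0.602  -0.0516  0.206 ] 0.050103570475511325
contact False
6.8917 [ 0.6026 -0.0516  0.0466] 0.008019622904119474 [1.0843 0.5323 3.1976]
True
8.8167 [ 0.4763 -0.0391  0.0466] 0.007536323249660215 [ 0.9184 -0.4388 -1.8675] 0.12635944256204837
```

```bash
python3 - <<'E'
from h import *
np.set_printoptions(precision=4,suppress=True)
p=np.array(robot.get_state()["eef_pos"])
print(robot.line_to(p-.03*ux,velocity=.03,until_force=25))
st=robot.get_state(); e=np.array(st["eef_pos"]);print(st["time"],e,st["finger_gap"],st["wrist_force"],np.dot(p-e,ux))
robot.gripper_to(.05)
st=robot.get_state(); e=np.array(st["eef_pos"]);print(st["time"],e,st["finger_gap"],st["wrist_force"])
robot.line_to(e+[0,0,.2],velocity=.2)
robot.move_ptp([.45,-.20,.30],down([0,1,0]) if kinematics.ik([.45,-.20,.30],down([0,1,0])) is not None else down(ux))
for c in("top","side"):
    im,d=cams.get_image(c); cv2.imwrite(f"pics/{c}1.png",im); np.save(f"{c}1.npy",d)
    for n in("tile_red","tile_blue","tile_yellow","handle","front_row"):
        z={"handle":.065}.get(n,.018)
        for r in models.spot_point(n,c)[:2]: print(c,n,np.round(r["uv"],1),round(r["conf"],2),at_z(c,r["uv"],z))
    cv2.imwrite(f"pics/{c}1c.png",cv2.resize(im[140:290,230:460] if c=="top" else im[120:320,230:430],None,fx=3,fy=3,interpolation=cv2.INTER_CUBIC))
E
```

```text
True
9.2333 [ 0.4764 -0.0392  0.0466] 0.0076082847091971375 [ 0.8297 -0.4498 -0.4304] -0.00016965660796468233
9.7083 [ 0.4769 -0.0392  0.0467] 0.0497302811649235 [ 0.3301  1.0468 -0.0712]
top tile_red [318.4 200.5] 0.61 [0.6192 0.0296 0.018 ]
top tile_blue [174.7 237.5] 0.74 [0.495  0.5805 0.018 ]
top tile_blue [341.5 203.2] 0.66 [ 0.6061 -0.0582  0.018 ]
top tile_yellow [363.2 203.8] 0.72 [ 0.6011 -0.1407  0.018 ]
top tile_yellow [241.  246.2] 0.23 [0.4542 0.3282 0.018 ]
top handle [337.8 237.1] 0.6 [ 0.4755 -0.039   0.065 ]
top handle [319.5 204.2] 0.29 [0.5997 0.0249 0.065 ]
top front_row [337.1 202.5] 0.86 [ 0.6093 -0.0415  0.018 ]
top front_row [468.5 223.7] 0.37 [ 0.513  -0.5341  0.018 ]
side tile_red [330.8 211.4] 0.58 [0.613  0.0092 0.018 ]
side tile_red [293.8 222.7] 0.43 [0.4866 0.0102 0.018 ]
side tile_blue [334.1 225.8] 0.55 [ 0.5958 -0.0509  0.018 ]
side tile_yellow [346.1 241.5] 0.61 [ 0.6014 -0.1219  0.018 ]
side handle [296.6 225.6] 0.82 [ 0.4753 -0.0447  0.065 ]
side front_row [338.  225.5] 0.95 [ 0.6074 -0.0546  0.018 ]
side front_row [247.1 131. ] 0.63 [0.4968 0.5489 0.018 ]
```

View pics/top1c.png

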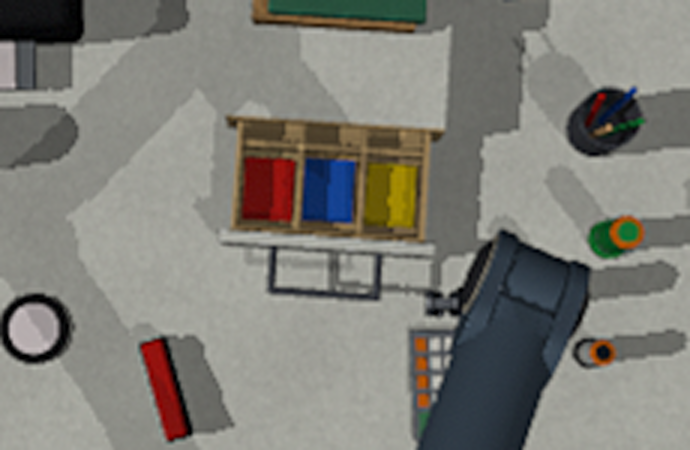

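View pics/side1c.png

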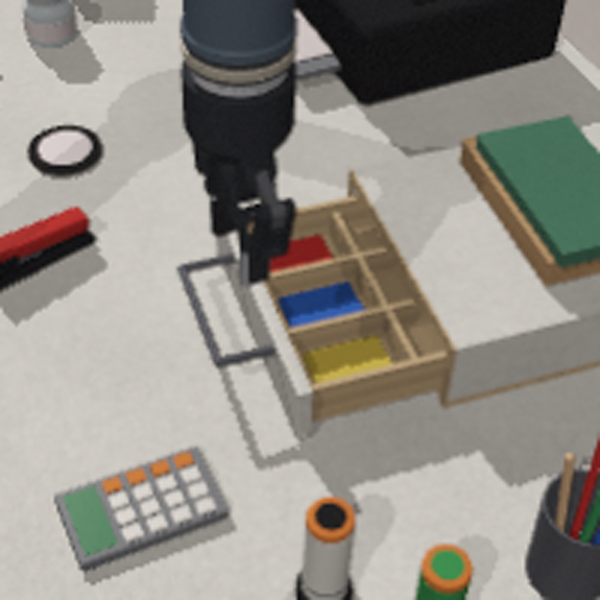

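Both pulls ended at the same point, with the handle at (0.476,-0.039), so the drawer is out at its stop. In the top crop the tiles run left to right: red (270,190), blue (330,190), yellow (392,195). The large white meter shows in the side crop at (330,545). Next I'll refine the tile centres and grasp the meter.

```bash
cat > tiles.py <<'E'
from h import *
def tiles(c,im,z=.026):
    s=np.arange(-.08,.0801,.001); t=np.arange(-.13,.1301,.001); S,T=np.meshgrid(s,t,indexing="ij")
    F=np.array([.6039,-.0523,z]); X=F+S[...,None]*ux+T[...,None]*uy
    uv=proj(c,X.reshape(-1,3)).reshape(S.shape+(2,)).astype(np.float32)
    W=cv2.cvtColor(cv2.remap(im,uv[...,0],uv[...,1],cv2.INTER_LINEAR),cv2.COLOR_BGR2HSV)
    h,sa=W[...,0].astype(int),W[...,1]; out={}
    for n,m in dict(red=(h<8)|(h>172),blue=abs(h-112)<14,yellow=abs(h-28)<5).items():
        m=(m&(sa>150)).astype(np.uint8); l=cv2.connectedComponentsWithStats(m); k=1+l[2][1:,4].argmax(); b=l[2][k]
        mm=l[1]==k; si=np.where(mm.sum(1)>.5*mm.sum(1).max())[0]; ti=np.where(mm.sum(0)>.5*mm.sum(0).max())[0]
        ss,tt=s[si[[0,-1]]],t[ti[[0,-1]]]
        out[n]=(F+ss.mean()*ux+tt.mean()*uy,ss,tt)
    return out
E
python3 - <<'E'
from tiles import *
np.set_printoptions(precision=4,suppress=True)
for c in("top","side"):
    for n,v in tiles(c,cv2.imread(f"pics/{c}1.png")).items(): print(c,n,*v)
M=np.array([.4715,-.3265,.078])
D=[np.array(x,float) for x in ([1,0,0],[-1,0,0],[0,1,0],[0,-1,0],[1,1,0],[-1,-1,0],[1,-1,0],[-1,1,0])]
print(robot.get_state()["q"],robot.get_state()["eef_rot"][:,2])
for d in D:
    print(d,[None if (q:=kinematics.ik(p,down(d))) is None else np.round(np.array(q)[[0,2,6]]) for p in (M,M+[0,0,.2],[.612,.025,.104],[.612,.025,.25],[.604,-.052,.104],[.444,.328,.084],[.444,.328,.25])])
E
```

```text
top red [0.6103 0.027  0.026 ] [-0.041  0.038] [0.048 0.111]
top blue [ 0.6063 -0.0485  0.026 ] [-0.036  0.04 ] [-0.026  0.034]
top yellow [ 0.5974 -0.127   0.026 ] [-0.038  0.04 ] [-0.106 -0.044]
side red [0.6212 0.0354 0.026 ] [-0.021  0.038] [0.072 0.106]
side blue [ 0.6071 -0.0406  0.026 ] [-0.035  0.039] [-0.006  0.03 ]
side yellow [ 0.5993 -0.1182  0.026 ] [-0.035  0.039] [-0.082 -0.05 ]
[-21.2786   6.5454  44.861  108.5809  -5.017   66.8502 115.3725] [-0.  1.  0.]
[1. 0. 0.] [array([-5., 49., 64.]), array([-14.,  60.,  52.]), array([-38.,  45.,  22.]), array([-41.,  49.,  13.]), array([-33.,  48.,  31.]), array([-61.,  26., -24.]), array([-57.,  20., -35.])]
[-1.  0.  0.] [array([ -12.,   63., -105.]), array([ -16.,   64., -126.]), array([ 26., -46., 147.]), array([ 33., -57., 151.]), array([ 40., -57., 148.]), array([-53.,  15., 149.]), array([-65.,  30., 148.])]
[0. 1. 0.] [array([ -0.,  42., 149.]), array([ -8.,  50., 137.]), array([-29.,  32., 103.]), array([-32.,  35.,  97.]), array([-25.,  35., 112.]), array([-60.,  25.,  64.]), array([-58.,  21.,  55.])]
[ 0. -1.  0.] [
[... 313 characters left out ...]
rray([-27.,  39.,  70.]), array([-58.,  22.,  18.]), array([-56.,  19.,   9.])]
[-1. -1.  0.] [array([-12.,  63., -60.]), array([-16.,  64., -81.]), array([ -48.,   63., -100.]), array([ -49.,   64., -113.]), array([-41.,  64., -93.]), array([  1., -57., 149.]), array([ -89.,   64., -151.])]
[ 1. -1.  0.] [array([-10.,  59.,  27.]), array([-18.,  67.,  11.]), array([-43.,  55., -16.]), array([-46.,  57., -27.]), array([-37.,  56.,  -8.]), array([-65.,  32., -65.]), array([-59.,  23., -79.])]
[-1.  1.  0.] [array([ 49., -25., 150.]), array([ 66., -46., 151.]), array([-27.,  28., 146.]), array([-29.,  31., 140.]), array([-13.,  19., 147.]), array([-60.,  25., 110.]), array([-69.,  35., 105.])]
```

```bash
python3 - <<'E'
from h import *
np.set_printoptions(precision=4,suppress=True)
M=np.array([.4715,-.3265,.078]); R=down([1,0,0])
robot.move_ptp(M+[0,0,.15],R)
robot.gripper_to(.085)
print("contact",robot.line_to(M,velocity=.12,until_force=6))
robot.gripper_to(0)
s=robot.get_state(); print(s["time"],s["eef_pos"],s["finger_gap"],s["wrist_force"])
robot.line_to(M+[0,0,.17],velocity=.15)
s=robot.get_state(); e=np.array(s["eef_pos"]); print(s["time"],e,s["finger_gap"],s["wrist_force"])
for c in("top","side"):
    im,d=cams.get_image(c); cv2.imwrite(f"pics/{c}2.png",im); np.save(f"{c}2.npy",d)
    print(c,proj(c,[e-[0,0,.078]]))
    for r in models.spot_point("meter",c)[:4]: print(np.round(r["uv"],1),round(r["conf"],2),at_z(c,r["uv"],e[2]-.078))
u,v=proj("side",[e-[0,0,.04]])[0].astype(int); im=cv2.imread("pics/side2.png")[v-60:v+70,u-80:u+80]
cv2.imwrite("pics/side2c.png",cv2.resize(im,None,fx=4,fy=4,interpolation=cv2.INTER_CUBIC)); print(u-80,v-60)
E
```

```text
contact False
16.5167 [ 0.4721 -0.3266  0.0784] 0.039322541567434144 [ 1.5164 -0.41    3.0328]
17.8 [ 0.471 -0.326  0.247] 0.03908036006483507 [ 0.2968 -0.6719 -2.723 ]
top [[421.2591 234.6859]]
[283.6 267.1] 0.27 [0.3735 0.1535 0.169 ]
side [[339.5136 279.4746]]
[318.1 344. ] 0.93 [ 0.3635 -0.448   0.169 ]
[342.8 281.3] 0.88 [ 0.4757 -0.3334  0.169 ]
[374.3 335.2] 0.73 [ 0.4761 -0.4769  0.169 ]
260 209
```

View pics/side2c.png

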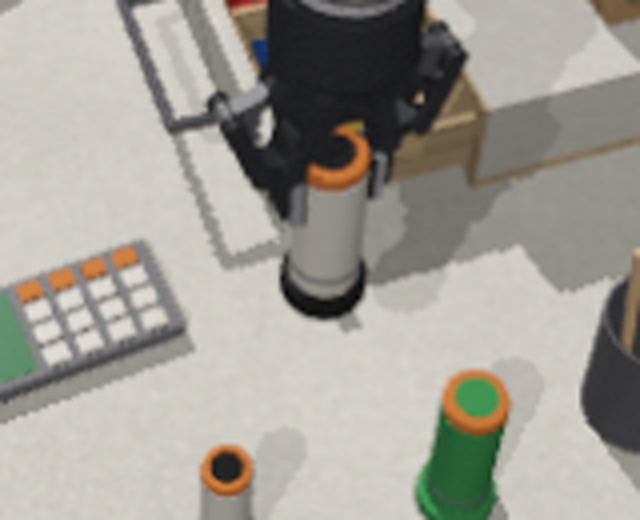

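The side crop shows the large white meter with the orange cap and black foot gripped upright. Its foot is at crop (323,290). The neighbours still stand. Next I'll fit the meter's axis relative to the TCP.

```bash
cat > fit.py <<'E'
from h import *
from scipy.optimize import least_squares
def fitcyl(c,im,d,f,foot_z):
    """axis xy near f from depth (r=.02 body) at two heights, and from body silhouette"""
    P=cloud(c,d); r=np.hypot(P[...,0]-f[0],P[...,1]-f[1]); res=[]
    for lo,hi,rad in((.018,.045,.02),(.045,.072,.02),(.002,.014,.025)):
        m=(d>0)&(r<.035)&(P[...,2]>foot_z+lo)&(P[...,2]<foot_z+hi); q=P[m][:,:2]
        s=least_squares(lambda x:np.hypot(*(q-x).T)-rad,f[:2],loss="soft_l1",f_scale=.002).x
        res.append((s,m.sum()))
    return res
E
python3 - <<'E'
from fit import *
np.set_printoptions(precision=4,suppress=True)
e=np.array([.471,-.326,.247])
print("held",fitcyl("side",None,np.load("side2.npy"),e[:2],.169))
print("before",fitcyl("side",None,np.load("side0.npy"),np.array([.4715,-.3265]),0.))
E
```

```text
held [(array([ 0.4724, -0.3274]), np.int64(128)), (array([ 0.4722, -0.3274]), np.int64(129)), (array([ 0.4734, -0.3274]), np.int64(87))]
before [(array([ 0.4748, -0.327 ]), np.int64(90)), (array([ 0.4751, -0.3272]), np.int64(98)), (array([ 0.475 , -0.3273]), np.int64(74))]
```

```bash
python3 - <<'E'
from h import *
np.set_printoptions(precision=4,suppress=True)
R=down([1,0,0]); off=np.array([0.0005,-.001])
for n,xy in (("red",(.611,.0262)),("blue",(.6055,-.0502))):
    p=np.array([*(np.array(xy)-off),.25])
    robot.move_ptp(p,R) if n=="red" else robot.line_to(p,velocity=.12)
    robot.line_to([p[0],p[1],.116],velocity=.1)
    robot.pause(.2)
    hit=robot.line_to([p[0],p[1],.1015],velocity=.012,until_force=3)
    s=robot.get_state(); print(n,hit,s["time"],s["eef_pos"],s["wrist_force"],s["finger_gap"])
    robot.pause(.5)
    im,d=cams.get_image("side"); cv2.imwrite(f"pics/{n}.png",im); np.save(f"{n}.npy",d)
    im,d=cams.get_image("top"); cv2.imwrite(f"pics/{n}t.png",im)
    robot.pause(.5)
    s=robot.get_state(); print(s["wrist_force"])
    robot.line_to([p[0],p[1],.25],velocity=.12)
im=np.hstack([cv2.imread(f"pics/{n}.png")[150:260,270:410] for n in("red","blue")])
cv2.imwrite("pics/rb.png",cv2.resize(im,None,fx=2.8,fy=2.8,interpolation=cv2.INTER_CUBIC))
from fit import fitcyl
for n,f in(("red",(.611,.026)),("blue",(.6055,-.05))): print(fitcyl("side",None,np.load(n+".npy"),np.array(f),.026)[:2])
E
```

```text
red True 22.0167 [0.6105 0.0272 0.1044] [-0.4774  0.0014  4.9764] 0.03886839146049166
[ 1.2371 -0.3529  7.0838]
blue True 27.8833 [ 0.605  -0.0492  0.1043] [-0.194   0.2133  5.2693] 0.038930666372813776
[-0.1025  0.0079  5.9099]
[(array([0.6122, 0.0253]), np.int64(73)), (array([0.6116, 0.0258]), np.int64(84))]
[(array([ 0.6066, -0.0505]), np.int64(81)), (array([ 0.6066, -0.0505]), np.int64(81))]
```

View pics/rb.png

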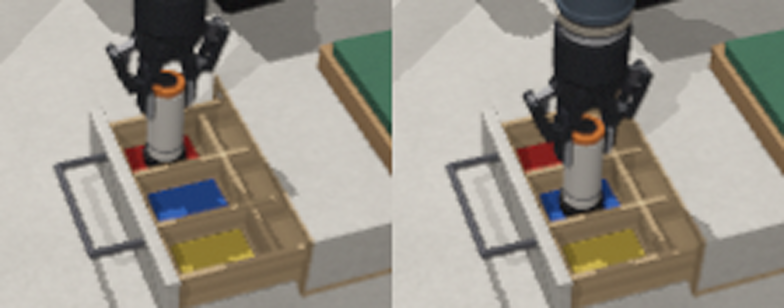

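The crop shows the foot standing upright amid the red tile (left) and the blue tile (right), with contact at exactly the expected height. Yellow was not touched. Next is the pad.

```bash
python3 - <<'E'
from fit import *
np.set_printoptions(precision=4,suppress=True)
R=down([1,0,0]); p=np.array([.4435,.329])
robot.move_ptp([*p,.25],R)
robot.line_to([*p,.097],velocity=.12); robot.pause(.2)
hit=robot.line_to([*p,.0815],velocity=.012,until_force=3)
s=robot.get_state(); print(hit,s["time"],s["eef_pos"],s["wrist_force"])
robot.pause(.2); robot.gripper_to(.085); s=robot.get_state(); e=np.array(s["eef_pos"]); print(s["time"],e,s["finger_gap"],s["wrist_force"])
robot.line_to([*p,.27],velocity=.15)
robot.move_ptp([.45,.05,.33],R)
s=robot.get_state(); print(s["time"],s["eef_pos"])
for c in("top","side"):
    im,d=cams.get_image(c); cv2.imwrite(f"pics/{c}3.png",im); np.save(f"{c}3.npy",d)
    print(c,fitcyl(c,im,d,p,.006))
    if c=="top":
        P=cloud(c,d); m=(d>0)&(np.hypot(P[...,0]-p[0],P[...,1]-p[1])<.05)&(P[...,2]>.112); print("top cap",cv2.minEnclosingCircle(P[m][:,:2].astype(np.float32)),P[m].mean(0))
a=cv2.imread("pics/top3.png")[150:290,180:460]; b=cv2.imread("pics/side3.png")[110:250,210:350]
a=cv2.resize(a,None,fx=2.8,fy=2.8,interpolation=cv2.INTER_CUBIC); b=cv2.resize(b,(392,392),interpolation=cv2.INTER_CUBIC)
b=np.vstack([b,np.zeros((0,392,3),np.uint8)]); a=cv2.resize(a,(784,392))
cv2.imwrite("pics/fin.png",a); cv2.imwrite("pics/finb.png",cv2.resize(cv2.imread("pics/side3.png")[140:210,215:295],None,fx=6,fy=6,interpolation=cv2.INTER_CUBIC))
E
```

```text
True 34.4833 [0.4435 0.329  0.0844] [-1.0233  1.1726  6.4303]
35.2 [0.4423 0.3285 0.0832] 0.0849767615173404 [ 0.1592 -0.8158 -1.1052]
37.6917 [0.4499 0.0516 0.3298]
top [(array([0.4416, 0.3293]), np.int64(29)), (array([0.4419, 0.3307]), np.int64(14)), (array([0.4429, 0.3286]), np.int64(59))]
top cap ((0.4414242208003998, 0.33027008175849915), 0.020170820876955986) [0.4418 0.3292 0.1264]
side [(array([0.4458, 0.3272]), np.int64(68)), (array([0.4456, 0.3277]), np.int64(71)), (array([0.4452, 0.328 ]), np.int64(45))]
```

View pics/fin.png

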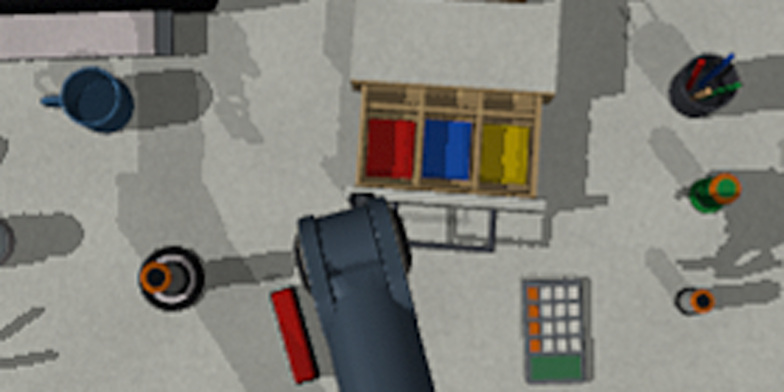

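View pics/finb.png

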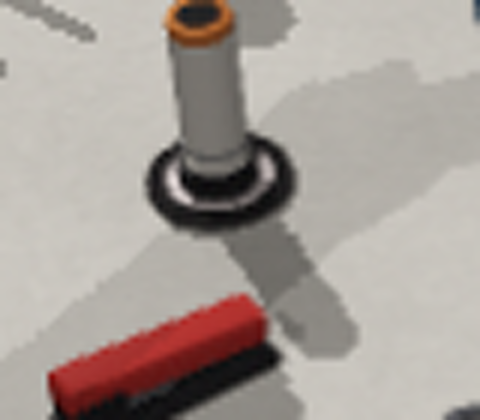

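The meter stands upright on the pad, within about 2 mm of its centre in both views. The drawer is still out, the bystanders are in place and the arm is clear.

```bash
python3 - <<'E'
from h import *
print(sign_off(), robot.get_state()["time"])
E
```

```text
the job is handed in; nothing more can be done
the job is handed in; nothing more can be done
```

The job is done and handed in at about 38 s of the 72 s allowed; sign-off gives no verdict.

- **Drawer:** I gripped the handle and pulled the drawer out. It stopped at the same point on two pulls, and the last pictures show it still out.
- **Readings:** I picked up the large white meter and set it upright on red, then on blue, for about a second each. Contact came at the expected height, the arm was pressing with 5–7 N, and the foot was within about 2 mm of the middle of each tile. It never went onto yellow.
- **Parking:** The meter stands upright on its pad, about 2 mm off centre in both cameras.
- **Other things:** The bystanders in the last pictures looked unmoved; the jar and tape dispenser were mostly outside those crops, so I did not check them.

**Disagreements:** The two cameras differed by 2–5 mm on where the meter and pad were, so I used averages. The side camera's first detection of the pad was false and I ignored it.

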